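Load the roller mixer and set its click dial

ROBOT

A 7-joint arm with a two-finger parallel gripper is mounted at the origin on a cart in front of the work surface, level with it; the furniture and walls round the work are solid. World frame = base frame: x ahead of the robot, y to its left, z up, the work surface at z = 0. Lengths are in m, angles in rad, forces in N, time in s.
With the tool pointing down it reaches from about 0.4 to 0.85 m from the base axis. Payload 4.5 kg.
Tool frame: the origin (TCP) lies between the finger pads; the fingertips stand r.finger_overhang ahead of it and the grasp point (between the pads) lies 8 mm behind it (r.finger_overhang is the distance from the TCP to the fingertips, in m); z points along the fingers, x is the direction in which the jaws open and shut, and the axes are right-handed (so a half turn about z gives the same grasp; the last joint's range is limited). The gripper opens to 88 mm and grips with 3 to 60 N. Pads are 18 mm wide; open, the fingers measure 123 mm over their backs; the gripper's body (75 mm by 187 mm) begins 45 mm behind the grasp point.
Start: joints at [-1.088, 0.689, -0.195, 1.565, 0.157, 0.902, -0.215], TCP at [0.271, 0.563, 0.25] pointing down, gripper open.
Joint ranges: [-3.01, 3.01], [-0.46, 2.08], [-1.47, 1.51], [0.13, 2.56], [-1, 4.14], [0.04, 2.09], [-2.66, 2.66]. Speed limits (rad/s): [2.57, 2.57, 3.14, 3.14, 3.14, 3.14, 3.14].

INTERFACE

Orientations are given as a unit quaternion [x, y, z, w].
In Python, from plant import r gives the robot as it stands.
- The arm moves only by the tool move_arm, never from a script. Its argument "targets" is a list that holds one entry, the list of rows, each a list of 7 numbers: the turn, a rotation vector about the world's x, y, z in rad, then the shift along the world's x, y, z in m, then the opening, from 0 (shut) to 1 (fully open). A call has 1 to 5 rows; each row shifts and turns the pose as measured when the row begins; what a row does not reach is not made up. A row lasts 1/10 s, in which the tool goes at most 50 mm and 8.59 degrees, less where a joint would pass 70% of its speed; a pose out of reach is approached as far as the arm can. A call with a gripper value outside its range is refused whole. The fingers move at their own pace and stop on an object; "force" is the grip in N (left out, the last holds). Time passes only in rows, so rows that do not move let the fingers close. It gives the time, the measured TCP pose, the force and the opening at its end, in the units of the state.
- r.get_state(): the state, without advancing time (a new reading comes with each control period).
- r.snapshot(name): name is "scene" or "top"; returns a dict with "frame" (480x640x3 uint8, red, green, blue), "K" (3x3 intrinsics, pixels), "T" (4x4, takes a point from camera to world coordinates). Camera axes: x right, y up, looking along -z (the intrinsics and any distortion apply to the point x, -y, -z); pixel columns grow to the right and rows downward; lengths in m; the calibration is good to about 2 mm. A picture is of the moment at which its call begins. There is no depth.
- r.finish_job(): hands the job in, once; it reports no verdict.
Trained networks look in a picture, given as the dict that the camera call returned (one of the last four; its "shot" number tells which), for a name from the list of things; names that differ only in an ending like _2 or _b are one class to them, and where a whole thing is asked for, a point or a joint stands for the part that bears it (a point fixed in the world has none). Each returns a list of dicts, best first, with "score" (0 to 1); they miss things now and then, are a little off and sometimes report something else, mostly with a low value. They report only what shows in the picture. A call takes as long as a camera call. They do not tell look-alikes from the thing itself.
- r.find_in(picture, query): "centre" ([row, column] in pixels, amid what is visible of it).
The state is a dict: "clock": time; "q": joint angles; "qd": joint speeds; "joint_torque": joint torques, N m; "tool_pos": TCP position; "eef_rot": TCP orientation; "contact_force": force on the tool from outside, world axes, zero at the start; "moment": the same for the moment, N m; "opening": opening from 0.0 (shut) to 1.0 (fully open).
Only numpy, scipy, OpenCV 4.12 (cv2) and the standard library are available. Lean on these libraries where they do the work, as an engineer would, in place of code of your own. Each camera call takes 0.05 s, during which the arm holds its last target. There are 200 camera calls.

TASK

Lay the sample tube lengthways in the groove between the mixer's two rollers, the whole tube on the rollers, and let go of it. Then set the speed with the dial on the sloping panel: wind it back anticlockwise to its stop, and from there turn it clockwise exactly four clicks and leave it resting in that click. Do not shift the small bottle or the cup.

Things in the scene. Friction and masses are not known exactly. Their poses are not given: they have to be found in the camera images.
- tube_mid (a point): Centre, on the axis, of the loose sample tube lying on the bench left of the mixer: round pale plastic, grey ribbed cap flush with it, short conical end; 30 mm diameter, 115 mm long, about 50 g. 15 mm above the bench at the start. y runs along the tube from cap to conical end; x and z may point any way round it, as it can roll.
- rollers (a point): Where the tube's centre comes to rest in the groove, 75.5 mm above the bench. y runs along the two level rollers (150 mm long, 16 mm diameter, 34 mm between axes, tops 7.5 mm below this point, not turning), x across them, away from the robot, z up. The mixer (310 x 170 mm, panel top 122 mm high) is fixed. Bearing blocks 70 mm high stand past the roller ends. The tube may lie either way round.
- dial_grip (a point): Grip point on the dial's axis, on the sloping panel right of the rollers. z: axis, out of the panel, leaning 32 degrees from vertical, to the robot's side; y: along the grip bar to its pointer end; x: across it (all turn with the dial). Bar 12 mm thick, 50 mm long, top 10 mm above this point along z; skirt (52 mm diameter) 17 mm and panel 24 mm below it.
- dial (a joint): Dial angle, rad: 0 at its anticlockwise stop (pointer to the panel's left, longest mark), growing clockwise, seen from in front of the panel, to 3.14 at the other stop. It clicks every 20 degrees (0.349), one mark each, click n resting at n x 0.349 from the stop; let go, it falls into the nearest. About 0.1 N m per click. Starts one to three clicks from the stop.
- small_bottle: Bystander: small capped reagent bottle, 44 mm across and 85 mm tall, standing between the tube and the mixer, nearer the robot; origin at the centre of its underside.
- cup: Bystander: sample cup with a lid, 72 mm across and 70 mm tall, standing beyond the tube; origin at the centre of its underside.
Things that resemble listed ones, but are neither listed nor needed, are in the scene too. What is shaped like the part that bears tube_mid but pink is not meant.

How it is judged:
On the way, in this order (a step that is already met when the one before it is completed fails the run):
1. the tube lies in the groove between the rollers, released (x of tube_mid in the frame of rollers between -0.006 and 0.006 m and y of tube_mid in the frame of rollers between -0.022 and 0.022 m and z of tube_mid in the frame of rollers between -0.006 and 0.006 m and angle between the y axis of tube_mid and the y axis of rollers, either way round below 0.12 rad and contact force between the fingers and tube below 0.05 N and linear speed of tube below 0.02 m/s), for 0.2 s.
2. the dial is wound back to its stop (value of joint dial below 0.1 rad), for 0.1 s.
At the end, for the whole second after the job is handed in: The tube rests, released, in the groove (its centre within 6 mm of the rollers point across and in height, within 22 mm along the rollers, axis within 0.12 rad of theirs) and the dial rests in the fourth click from its stop (1.396 rad, within 0.08) (all of step 1 and value of joint dial between 1.31626 and 1.47626 rad and velocity of joint dial between -0.05 and 0.05 rad/s); the robot touches nothing.
It fails at once if the small bottle is shifted by more than 20 mm (distance of small_bottle from where it was at the start of the episode above 0.02 m).
It fails at once if the cup is shifted by more than 20 mm (distance of cup from where it was at the start of the episode above 0.02 m).
It also fails if it takes over 59 s, if anything falls off the work surface, if the arm or the gripper's body presses on something with over 40 N, if the wrist force passes 120 N, or if a joint passes its speed limit or range.

## Working session

There is one attempt and no reset: what is moved stays moved. The work goes in short steps, Python scripts to look and compute and a tool call to move; the robot and the scene stay as the last step left them, time stands still between calls to the robot, and variables do not carry over. Pictures are saved under pics/ and viewed, about 8 in all and at most 12, crops included, and the job is handed in when it is done.

Besides the shell and the picture viewer there is one more tool, called as name(argument=value, ...), one argument or row to a line, values as JSON. move_arm: Moves the arm, as the interface text tells. Its arguments: {"type":"object","properties":{"targets":{"type":"array","items":{"type":"array","items":{"type":"array","items":{"type":"number"}}}},"force":{"type":"number"}},"required":["targets"]}

```bash
mkdir -p pics; ls; python3 - <<'E'
from plant import r
import cv2
print(r.finger_overhang, r.get_state())
for n in("scene","top"):
    p=r.snapshot(n); cv2.imwrite(f"pics/{n}0.png",p["frame"][...,::-1])
    print(n,p["K"].tolist(),p["T"].round(4).tolist(),[k for k in p])
    for q in("tube_mid","dial_grip","dial","small_bottle","cup"):
        print(q,[([round(float(v)) for v in d["centre"]],round(d["score"],2)) for d in r.find_in(p,q)][:5])
E
```

```text
pics
0.011 {'clock': 0.0, 'q': array([-1.08824448,  0.68994904, -0.19450748,  1.5663276 ,  0.15731918,
        0.90249749, -0.21510184]), 'qd': array([-8.70243352e-04,  4.71288451e-04,  4.13664148e-04, -1.02301704e-03,
        9.65905955e-06, -1.61969892e-04, -8.41383369e-04]), 'joint_torque': array([ 2.77727295e-04, -5.27557433e+01, -1.26653686e+00, -1.53432798e+01,
       -5.25751279e-02,  6.57749290e-03,  1.72656482e-04]), 'tool_pos': array([0.27094083, 0.56255252, 0.24893604]), 'eef_rot': array([ 8.46688075e-01,  5.32088813e-01, -7.14062954e-04,  5.38338433e-04]), 'contact_force': array([ 0.52040473, -0.76627672,  0.71641074]), 'moment': array([0.03028406, 0.01013532, 0.03263357]), 'opening': 0.9976877422439485}
scene [[576.1641321885518, 0.0, 325.92645572410686], [0.0, 576.1641321885518, 230.07725881177376], [0.0, 0.0, 1.0]] [[0.8249, 0.2676, -0.4979, -0.1369], [-0.5651, 0.4126, -0.7145, -0.8814], [0.0142, 0.8707, 0.4916, 0.761], [0.0, 0.0, 0.0, 1.0]] ['frame', 'K', 'T', 'shot']
tube_mid [([233, 303], 0.72)]
dial_grip [([282, 425], 0.9)]
dial [([281, 422], 0.59)]
small_bottle [([256, 268], 0.79), ([228, 247], 0.63)]
cup [([196, 299], 0.62)]
top [[532.146494835993, 0.0, 325.4195645755649], [0.0, 532.146494835993, 246.0909211454227], [0.0, 0.0, 1.0]] [[0.0252, 0.9943, -0.1033, 0.402], [-0.9994, 0.0227, -0.0253, 0.072], [-0.0228, 0.1038, 0.9943, 1.2965], [0.0, 0.0, 0.0, 1.0]] ['frame', 'K', 'T', 'shot']
tube_mid [([233, 279], 0.83), ([275, 239], 0.77)]
dial_grip [([220, 457], 0.82)]
dial []
small_bottle [([295, 306], 0.75)]
cup [([196, 213], 0.68)]
```

View pics/scene0.png

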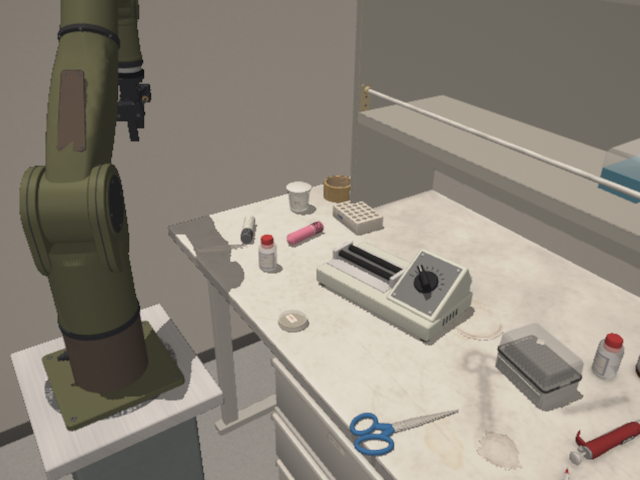

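View pics/top0.png

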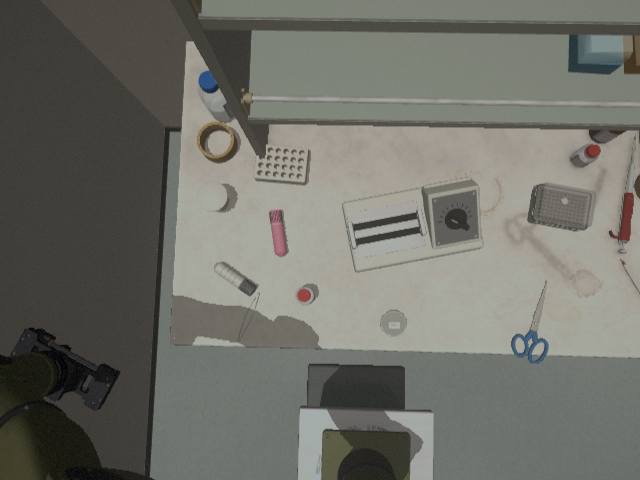

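Scene picture: a pale tube with a dark cap at about (row 229, col 248), a pink one at (233,303), the bottle at (256,268), the cup at (196,299) and the dial at (281,425). Top picture: the pale tube is at (277,236) with its cap to the lower right, the pink one at (232,279), the bottle at (295,306), the cup at (196,213), the rollers at about (229,388) and the dial at (220,457).

Could be taken for the tube: the pink tube (top 232,279), the pale tube (top 277,236), and the small bottle, since the network labelled scene (228,247) as "bottle". I choose the pale one. Next is one close crop to check that and pick edge points.

```bash
python3 - <<'E'
import cv2,numpy as np
t=cv2.imread("pics/top0.png");s=cv2.imread("pics/scene0.png")
def c(im,r0,c0,h,w,k):
    o=cv2.resize(im[r0:r0+h,c0:c0+w],None,fx=k,fy=k,interpolation=cv2.INTER_CUBIC)
    for j in range(0,w,10):
        cv2.line(o,(j*k,0),(j*k,6 if j%50 else 12),(0,0,255),1)
        if (c0+j)%20==0: cv2.putText(o,str(c0+j),(j*k,20),0,.35,(0,0,255),1)
    for i in range(0,h,10):
        cv2.line(o,(0,i*k),(6,i*k),(0,0,255),1)
        if (r0+i)%20==0: cv2.putText(o,str(r0+i),(8,i*k+4),0,.35,(0,0,255),1)
    return o
a=c(t,250,200,60,80,5); b=c(s,200,220,60,80,5)
d=c(t,170,330,60*2-20,160,5)[:, :]
e=np.hstack([a,b]); d=cv2.resize(d,(800,500))
cv2.imwrite("pics/c1.png",np.vstack([e[:300],cv2.resize(d,(480,300)) if 0 else np.zeros((0,800,3),np.uint8)]))
cv2.imwrite("pics/c2.png",d)
cv2.imwrite("pics/c3.png",c(s,230,310,120,160,5))
E
```

```text
(no output)
```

View pics/c1.png

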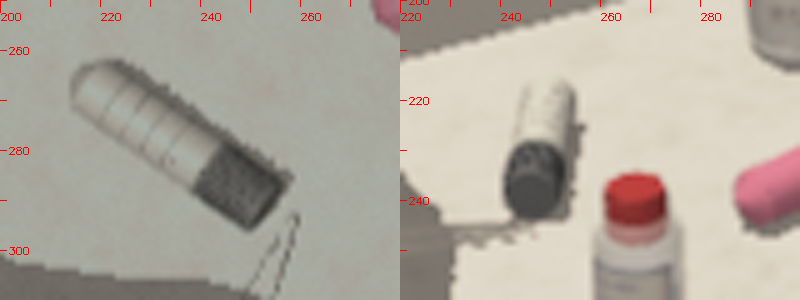

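View pics/c2.png

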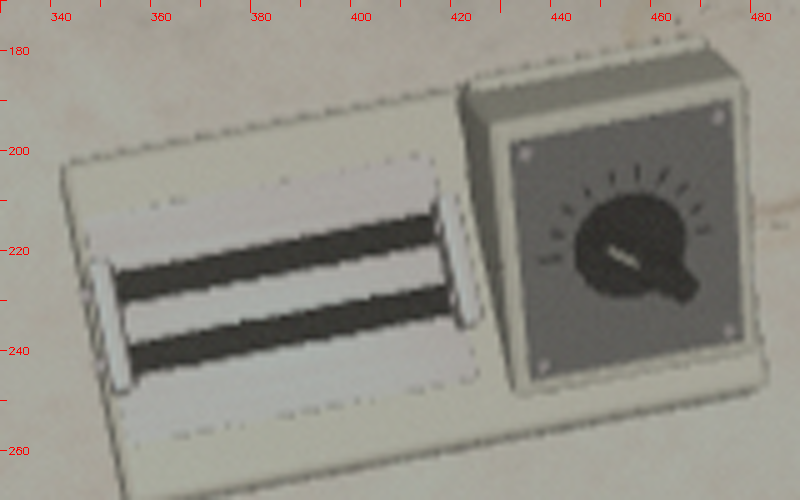

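View pics/c3.png

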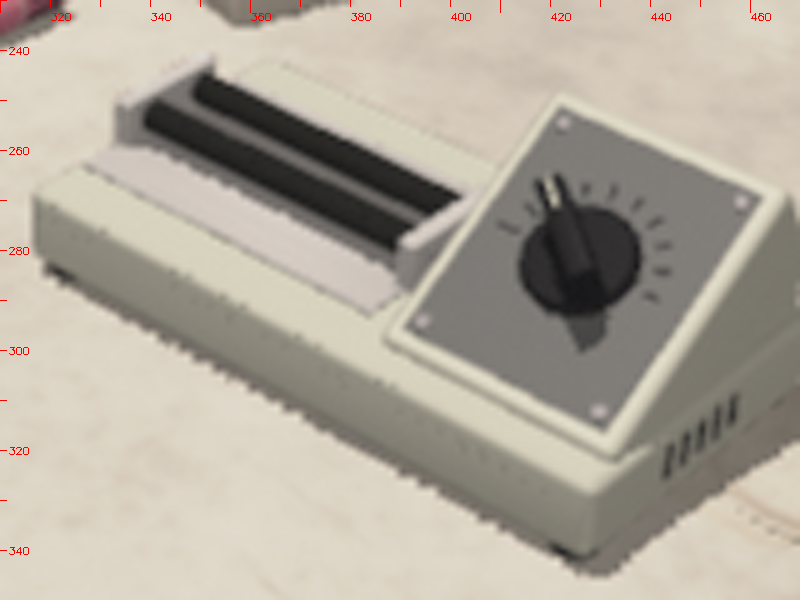

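The crop confirms the choice: a pale ribbed tube with a dark grey cap at top col 254, row 291, and its conical end at (216,265). The crops also show the roller ends, the panel corners and the dial, with the pointer at about 2 to 3 clicks. Now I triangulate.

```bash
cat > h.py <<'E'
import numpy as np
CAM={"scene":(np.array([[576.164,0,325.926],[0,576.164,230.077],[0,0,1]]),np.array([[0.8249,0.2676,-0.4979,-0.1369],[-0.5651,0.4126,-0.7145,-0.8814],[0.0142,0.8707,0.4916,0.761]])),
"top":(np.array([[532.146,0,325.42],[0,532.146,246.091],[0,0,1]]),np.array([[0.0252,0.9943,-0.1033,0.402],[-0.9994,0.0227,-0.0253,0.072],[-0.0228,0.1038,0.9943,1.2965]]))}
def ray(cam,uv):
    K,T=CAM[cam]; d=np.linalg.solve(K,[uv[0],uv[1],1]); d=T[:,:3]@(d*[1,-1,-1]); return T[:,3],d/np.linalg.norm(d)
def atz(cam,uv,z):
    o,d=ray(cam,uv); return o+d*(z-o[2])/d[2]
def tri(a,b):
    (o1,d1),(o2,d2)=ray("top",a),ray("scene",b)
    t=np.linalg.lstsq(np.c_[d1,-d2],o2-o1,rcond=None)[0]; p,q=o1+t[0]*d1,o2+t[1]*d2
    return (p+q)/2,np.linalg.norm(p-q)
def proj(cam,p):
    K,T=CAM[cam]; c=T[:,:3].T@(np.asarray(p)-T[:,3]); c=K@(c*[1,-1,-1]); return c[:2]/c[2]
E
python3 - <<'E'
from h import *
np.set_printoptions(precision=4,suppress=True)
P={}
for n,a,b in [("capend",(254,291),(247,238)),("tip",(216,265),(250,215.6)),
 ("rbL",(354,227.2),(350,247)),("rfL",(357,242),(340,252.4)),
 ("pTL",(428,195),(421.6,249.4)),("pTR",(478,186),(466,268)),("pBR",(479.6,238),(432,320)),("pBL",(433.6,248),(387.6,298)),
 ("sTL",(435,200.5),(422.5,254.5)),("sTR",(473.5,193),(458,270.2)),("sBR",(476,236),(429.5,312.2)),("sBL",(438.8,243),(394.2,294)),
 ("skirt",(456,219),(426,282.4)),("bottletop",(305,295),(267,238)),
 ("ptr",(451.6,219.4),(419,266))]:
    p,e=tri(a,b);P[n]=p;print(n,p,round(e,4))
print("tube z15", atz("top",(254,291),.015),atz("top",(216,265),.015),atz("scene",(247,238),.013))
z=.068
for n,uv in [("bL",(354,227.2)),("bR",(417.4,215.6)),("fL",(357,242)),("fR",(420,229.6))]:
    P[n]=atz("top",uv,z);print(n,P[n])
c=(P["bL"]+P["bR"]+P["fL"]+P["fR"])/4;d=P["bL"]-P["bR"]+P["fL"]-P["fR"];print("roll c",c,"yaw of +y-ish",np.degrees(np.arctan2(-d[0],d[1])),np.linalg.norm(d)/2, np.linalg.norm(P["bL"]-P["fL"]))
S=[P[k] for k in("sTL","sTR","sBR","sBL")];m=sum(S)/4
ex=S[1]-S[0]+S[2]-S[3];ey=S[0]-S[3]+S[1]-S[2];n=np.cross(ex,ey);n/=np.linalg.norm(n)
print("panel c",m,"n",n,"lean",np.degrees(np.arccos(n[2])),"yaw edge",np.degrees(np.arctan2(ex[0],-ex[1])),np.linalg.norm(ex)/2,np.linalg.norm(ey)/2)
print("cup",atz("top",(213,196),.05))
E
```

```text
capend [0.4227 0.2732 0.0187] 0.0005
tip [0.4819 0.3668 0.0244] 0.0011
rbL [0.5753 0.0383 0.0607] 0.0025
rfL [0.5407 0.0306 0.0614] 0.0022
pTL [ 0.6447 -0.1249  0.1145] 0.0019
pTR [ 0.6659 -0.2348  0.1193] 0.0032
pBR [ 0.5587 -0.2576  0.0469] 0.0014
pBL [ 0.533  -0.1506  0.0454] 0.0006
sTL [ 0.6326 -0.1407  0.1138] 0.0017
sTR [ 0.6514 -0.2265  0.1144] 0.0018
sBR [ 0.5615 -0.2462  0.0577] 0.002
sBL [ 0.5431 -0.16    0.0575] 0.0022
skirt [ 0.5964 -0.1939  0.086 ] 0.001
bottletop [0.4142 0.147  0.0831] 0.0023
ptr [ 0.5895 -0.1765  0.1194] 0.0021
tube z15 [0.4225 0.2739 0.015 ] [0.483  0.3687 0.015 ] [0.4272 0.282  0.013 ]
bL [0.5753 0.0379 0.068 ]
bR [ 0.6058 -0.1089  0.068 ]
fL [0.5408 0.0302 0.068 ]
fR [ 0.5731 -0.1152  0.068 ]
roll c [ 0.5738 -0.039   0.068 ] yaw of +y-ish 12.114822632219504 0.14941901868764587 0.035332303506354995
panel c [ 0.5972 -0.1934  0.0858] n [-0.5131 -0.1069  0.8517] lean 31.60751752446702 yaw edge 12.204908089167779 0.08795538154173849 0.10776957220250293
cup [0.6457 0.3755 0.05  ]
```

move_arm(
  targets=[
    [[0, 0, -0.14, 0.016, -0.022, -0.008, 1], [0, 0, -0.14, 0.016, -0.022, -0.008, 1], [0, 0, -0.14, 0.016, -0.022, -0.008, 1], [0, 0, -0.14, 0.016, -0.022, -0.008, 1], [0, 0, -0.14, 0.016, -0.022, -0.008, 1]],
  ],
  force=15,
)

```text
clock: 1.1
tool_pos: [0.3493, 0.4553, 0.2103]
eef_rot: [0.98, 0.201, 0.002, -0.004]
contact_force: [-0.9, -0.1, -1.0]
opening: 0.997
```

move_arm(
  targets=[
    [[0, 0, -0.14, 0.016, -0.022, -0.008, 1], [0, 0, -0.14, 0.016, -0.022, -0.008, 1], [0, 0, -0.14, 0.016, -0.022, -0.008, 1], [0, 0, -0.14, 0.016, -0.022, -0.008, 1], [0, 0, -0.14, 0.016, -0.022, -0.008, 1]],
  ],
)

```text
clock: 1.6
tool_pos: [0.4324, 0.3419, 0.1698]
eef_rot: [0.987, -0.161, 0.005, -0.004]
contact_force: [1.1, 0.5, -0.5]
opening: 1.002
```

move_arm(
  targets=[
    [[-0.003, 0.005, -0.12, 0.01, -0.0105, -0.02, 1], [-0.003, 0.006, -0.12, 0.01, -0.0105, -0.02, 1], [0, 0, 0, 0, 0, -0.03, 1], [0, 0, 0, 0, 0, -0.03, 1], [0, 0, 0, 0, 0, 0, 1]],
  ],
)

```text
clock: 2.1
tool_pos: [0.4583, 0.3159, 0.0676]
eef_rot: [0.957, -0.289, 0.003, -0.0]
contact_force: [-1.1, -0.3, -0.3]
opening: 1.001
```

```bash
python3 - <<'E'
from plant import r
import cv2,numpy as np
s=r.get_state();print(s["tool_pos"],s["eef_rot"],s["q"].round(2))
a=r.snapshot("top")["frame"][230:330,190:290,::-1];b=r.snapshot("scene")["frame"][180:280,190:290,::-1]
cv2.imwrite("pics/g1.png",cv2.resize(np.hstack([a,b]),None,fx=4,fy=4,interpolation=cv2.INTER_CUBIC))
E
```

```text
[0.45827037 0.31591812 0.06760247] [ 9.57429630e-01 -2.88646330e-01  3.42613560e-03 -2.46717024e-04] [-0.78  0.89  0.15  1.91 -0.32  0.36 -0.97]
```

View pics/g1.png

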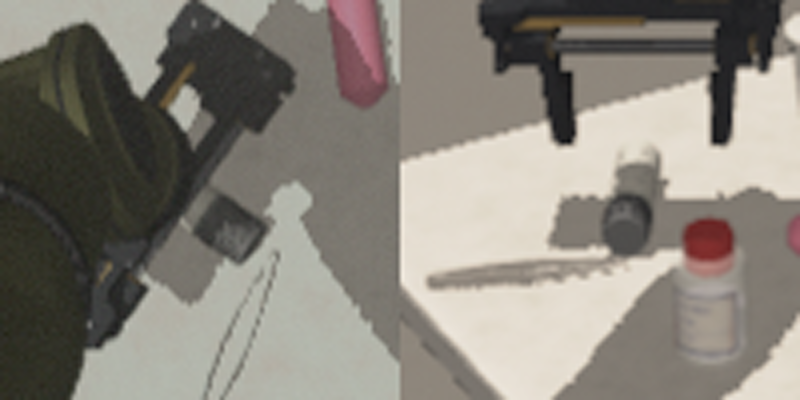

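The jaws straddle the tube: in the top crop the cap shows at about (225,230) between the fingers. Descending.

move_arm(
  targets=[
    [[-0.001, 0.006, 0.023, -0.006, 0.005, -0.01, 1], [0, 0, 0, 0, 0, -0.02, 1], [0, 0, 0, 0, 0, -0.016, 1], [0, 0, 0, 0, 0, 0, 1]],
  ],
)

```text
clock: 2.6
tool_pos: [0.4551, 0.3276, 0.0283]
eef_rot: [0.962, -0.274, 0.004, -0.006]
contact_force: [-0.6, -0.3, 0.8]
opening: 0.997
```

move_arm(
  targets=[
    [[-0.009, 0.011, 0, -0.003, -0.007, -0.008, 1], [0, 0, 0, 0, 0, 0, 1]],
  ],
)

```text
clock: 2.8
tool_pos: [0.4521, 0.3216, 0.0216]
eef_rot: [0.962, -0.273, 0.001, -0.001]
contact_force: [0.1, -0.1, -0.3]
opening: 1.001
```

move_arm(
  targets=[
    [[0, 0, 0, 0, 0, -0.002, 1], [0, 0, 0, 0, 0, 0, 0.25], [0, 0, 0, 0, 0, 0, 0.25], [0, 0, 0, 0, 0, 0, 0.2], [0, 0, 0, 0, 0, 0, 0.2]],
  ],
  force=15,
)

```text
clock: 3.3
tool_pos: [0.4532, 0.3224, 0.0215]
eef_rot: [0.962, -0.273, 0.002, -0.002]
contact_force: [-0.6, 0.3, -0.3]
opening: 0.663
```

move_arm(
  targets=[
    [[0, 0, 0, 0, 0, 0, 0.2], [0, 0, 0, 0, 0, 0, 0.2], [0, 0, 0, 0, 0, 0, 0.2]],
  ],
)

```text
clock: 3.6
tool_pos: [0.4533, 0.3224, 0.0216]
eef_rot: [0.962, -0.273, 0.002, -0.002]
contact_force: [-0.2, 0.4, -0.8]
opening: 0.387
```

move_arm(
  targets=[
    [[0, 0, 0, 0, 0, -0.003, 0.387], [0, 0, 0, 0, 0, 0, 0.2], [0, 0, 0, 0, 0, 0, 0.2], [0, 0, 0, 0, 0, 0, 0.2]],
  ],
)

```text
clock: 4.0
tool_pos: [0.4533, 0.3224, 0.0182]
eef_rot: [0.962, -0.273, 0.002, -0.002]
contact_force: [-0.2, -0.4, 1.2]
opening: 0.339
```

move_arm(
  targets=[
    [[0, 0, 0, 0, 0, 0.01, 0.2], [0, 0, 0, 0, 0, 0.03, 0.2], [0, 0, 0, 0, 0, 0.04, 0.2], [0, 0, 0, 0, 0, 0.04, 0.2], [0, 0, 0, 0, 0, 0.03, 0.2]],
  ],
)

```text
clock: 4.5
tool_pos: [0.4498, 0.3199, 0.1711]
eef_rot: [0.962, -0.273, -0.002, 0.002]
contact_force: [0.0, 0.6, -0.6]
opening: 0.335
```

move_arm(
  targets=[
    [[0, 0, 0.07, 0.013, -0.036, 0, 0.2], [0, 0, 0.08, 0.013, -0.036, 0, 0.2], [0, 0, 0.08, 0.013, -0.036, 0, 0.2], [0, 0, 0.08, 0.013, -0.036, 0, 0.2], [0, 0, 0.08, 0.013, -0.036, 0, 0.2]],
  ],
)

```text
clock: 5.0
tool_pos: [0.5158, 0.1448, 0.1803]
eef_rot: [0.998, -0.066, 0.002, -0.005]
contact_force: [0.5, 0.6, -0.4]
opening: 0.333
```

move_arm(
  targets=[
    [[0, 0, 0.08, 0.012, -0.036, 0, 0.2], [0, 0, 0.08, 0.012, -0.036, 0, 0.2], [0, 0, 0.08, 0.012, -0.036, 0, 0.2], [0, 0, 0.08, 0.012, -0.036, 0, 0.2], [0, 0, 0, 0, 0, 0, 0.2]],
  ],
)

```text
clock: 5.5
tool_pos: [0.5658, -0.0148, 0.184]
eef_rot: [0.995, 0.096, 0.003, -0.002]
contact_force: [-0.8, -0.5, -0.4]
opening: 0.335
```

move_arm(
  targets=[
    [[-0.004, 0.005, 0.019, 0.004, -0.012, 0, 0.2], [0, 0, 0, 0.004, -0.012, -0.02, 0.2], [0, 0, 0, 0, 0, -0.025, 0.2], [0, 0, 0, 0, 0, -0.02, 0.2], [0, 0, 0, 0, 0, 0, 0.2]],
  ],
)

```text
clock: 6.0
tool_pos: [0.5738, -0.0413, 0.121]
eef_rot: [0.995, 0.103, 0.002, 0.0]
contact_force: [-0.1, -0.6, -0.5]
opening: 0.338
```

```bash
python3 - <<'E'
from plant import r
import cv2,numpy as np
s=r.get_state();print(s["tool_pos"],s["eef_rot"],s["opening"])
a=r.snapshot("top")["frame"][170:270,330:490,::-1];b=r.snapshot("scene")["frame"][190:340,310:470,::-1]
cv2.imwrite("pics/g2.png",cv2.resize(np.vstack([a,b])[:,:],None,fx=2.4,fy=2.4,interpolation=cv2.INTER_CUBIC))
E
```

```text
[ 0.57378912 -0.041271    0.12095222] [9.94683410e-01 1.02956333e-01 2.16828456e-03 4.53750496e-04] 0.3378174675547301
```

View pics/g2.png

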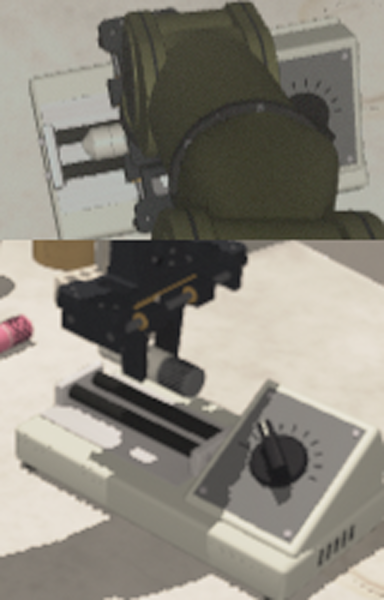

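The tube is held level over the groove: in the top crop its conical end is at (100,140), between the rollers. Lowering.

move_arm(
  targets=[
    [[0, 0, 0.005, 0, 0, -0.02, 0.2], [0, 0, 0, 0, 0, -0.012, 0.2], [0, 0, 0, 0, 0, -0.004, 0.2], [0, 0, 0, 0, 0, 0, 0.2]],
  ],
)

```text
clock: 6.5
tool_pos: [0.5786, -0.0396, 0.091]
eef_rot: [0.994, 0.106, 0.008, 0.001]
contact_force: [0.0, -0.2, -0.7]
opening: 0.334
```

move_arm(
  targets=[
    [[0, 0.016, 0, -0.005, 0, -0.005, 0.2], [0, 0, 0, 0, 0, 0, 0.2]],
  ],
)

```text
clock: 6.7
tool_pos: [0.5739, -0.0395, 0.0869]
eef_rot: [0.994, 0.106, 0.001, 0.0]
contact_force: [-0.6, 0.7, -0.3]
opening: 0.338
```

move_arm(
  targets=[
    [[0, 0, 0, 0, 0, -0.005, 0.2], [0, 0, 0, 0, 0, 0, 0.2]],
  ],
)

```text
clock: 6.9
tool_pos: [0.5744, -0.0395, 0.0822]
eef_rot: [0.994, 0.106, 0.001, 0.0]
contact_force: [0.2, 0.1, -1.0]
opening: 0.335
```

move_arm(
  targets=[
    [[0, 0, 0, 0, 0, -0.002, 0.2], [0, 0, 0, 0, 0, 0, 0.2], [0, 0, 0, 0, 0, 0, 0.5], [0, 0, 0, 0, 0, 0, 0.6], [0, 0, 0, 0, 0, 0, 0.7]],
  ],
)

```text
clock: 7.4
tool_pos: [0.575, -0.0396, 0.0805]
eef_rot: [0.994, 0.106, 0.002, 0.0]
contact_force: [0.3, 0.0, -1.1]
opening: 0.588
```

move_arm(
  targets=[
    [[0, 0, 0, 0, 0, 0, 0.8], [0, 0, 0, 0, 0, 0, 0.9], [0, 0, 0, 0, 0, 0.01, 0.9], [0, 0, 0, 0, 0, 0.03, 0.9], [0, 0, 0, 0, 0, 0.04, 0.9]],
  ],
)

```text
clock: 7.9
tool_pos: [0.5708, -0.0395, 0.1588]
eef_rot: [0.994, 0.106, -0.004, -0.0]
contact_force: [0.8, 0.4, -0.2]
opening: 0.901
```

move_arm(
  targets=[
    [[0, 0, 0, 0, 0, 0.04, 0.9], [0, 0, 0, -0.01, 0, 0.045, 0.9], [0, 0, 0, -0.02, 0.02, 0.04, 0.9], [0, 0, 0, -0.03, 0.03, 0.02, 0.9], [0, 0, 0, -0.03, 0.03, 0, 0.9]],
  ],
)

```text
clock: 8.4
tool_pos: [0.4838, 0.0374, 0.3173]
eef_rot: [0.995, 0.101, 0.005, 0.001]
contact_force: [-0.2, 1.7, -1.0]
opening: 0.903
```

```bash
python3 - <<'E'
from plant import r
import cv2,numpy as np
s=r.get_state();print(s["tool_pos"],s["eef_rot"],s["opening"])
p=r.snapshot("top");a=p["frame"][170:270,330:490,::-1];q=r.snapshot("scene");b=q["frame"][230:330,310:470,::-1]
print(r.find_in(p,"tube_mid"),r.find_in(q,"tube_mid"))
cv2.imwrite("pics/g3.png",cv2.resize(np.vstack([a,b]),None,fx=3,fy=3,interpolation=cv2.INTER_CUBIC))
cv2.imwrite("pics/top3.png",p["frame"][...,::-1]);cv2.imwrite("pics/scene3.png",q["frame"][...,::-1])
E
```

```text
[0.48377584 0.03742847 0.31730352] [9.94893863e-01 1.00811114e-01 4.75990077e-03 8.15288594e-04] 0.9025598336631409
[{'centre': [231.7, 278.5], 'score': 0.65}, {'centre': [220.6, 409.0], 'score': 0.41}] [{'centre': [255.8, 369.8], 'score': 0.85}, {'centre': [233.8, 302.4], 'score': 0.82}, {'centre': [257.3, 268.6], 'score': 0.51}]
```

View pics/g3.png

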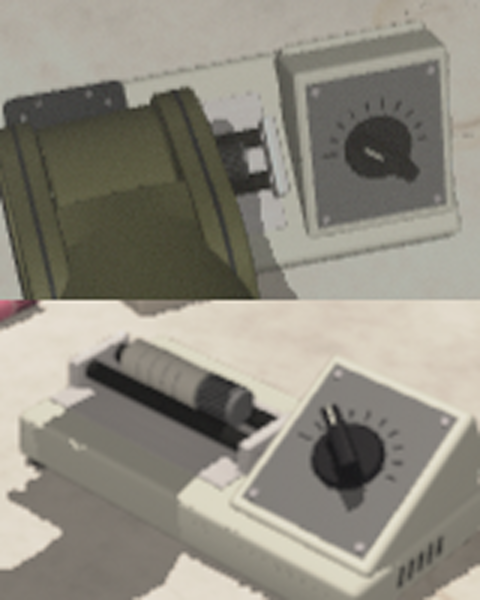

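The tube lies in the groove, cap end to the right; in the lower crop its cap is at (225,400), clear of the bearing block. Now the tube's numbers and the dial angle.

```bash
cat >> h.py <<'E'
y=np.radians(12.1);l=np.radians(32);XR=np.array([np.cos(y),np.sin(y),0]);LEFT=np.array([-np.sin(y),np.cos(y),0])
N=-XR*np.sin(l)+np.array([0,0,np.cos(l)]);UP=XR*np.cos(l)+np.array([0,0,np.sin(l)])
D=np.array([.5967,-.1937,.0858]);G=D+.024*N;RC=np.array([.5738,-.039,.0755])
E
python3 - <<'E'
from h import *
np.set_printoptions(precision=1,suppress=True)
print("N",N.round(3),"G",G.round(4))
for th in (20,40,60):
    t=np.radians(th);p=np.cos(t)*LEFT+np.sin(t)*UP
    print(th,[ (proj(c,D+h*N+k*p)) for c in("top","scene") for h,k in((.034,.025),(.034,.01))])
for t in(20*k for k in range(10)):
    a=np.radians(t); p=np.cos(a)*LEFT+np.sin(a)*UP; print(t,proj("top",D+.037*p),proj("scene",D+.037*p),end=" ; ")
print()
# tube: cap end (R) predicted vs seen
for e in(-.0575,.0575): print("tube end",e,proj("top",RC+e*LEFT),proj("scene",RC+e*LEFT))
E
```

```text
N [-0.5 -0.1  0.8] G [ 0.6 -0.2  0.1]
20 [array([449.7, 223.4]), array([456. , 224.3]), array([415.3, 266.4]), array([419.6, 271. ])]
40 [array([451.4, 220. ]), array([456.7, 222.9]), array([419.1, 264.4]), array([421.1, 270.2])]
60 [array([454.2, 217.1]), array([457.8, 221.8]), array([423.2, 263.5]), array([422.8, 269.9])]
0 [439.8 222. ] [411.6 275.3] ; 20 [440.4 216.8] [415.8 271. ] ; 40 [442.8 211.9] [421.2 268.1] ; 60 [446.8 207.7] [427.2 266.9] ; 80 [451.9 204.9] [433.2 267.5] ; 100 [457.5 203.9] [438.3 269.9] ; 120 [462.9 204.7] [442.1 273.8] ; 140 [467.4 207.2] [444.  278.8] ; 160 [470.4 211.2] [443.8 284.3] ; 180 [471.6 216. ] [441.4 289.7] ; 
tube end -0.0575 [411.9 223.5] [391.  266.3]
tube end 0.0575 [362.9 232.7] [351.4 247.1]
```

θ0 is 40°, click 2: both views agree within 1.5 px. The tube's cap end is within 2 px of the prediction. Next, the path to a hover over the dial.

```bash
cat > aim.py <<'E'
import sys
from h import *
from plant import r
from scipy.spatial.transform import Rotation as R
def aim(th,h):
    s=r.get_state();t=np.radians(th);x=-np.sin(t)*LEFT+np.cos(t)*UP;z=-N
    M=R.from_matrix(np.c_[x,np.cross(z,x),z]);c=R.from_quat(s["eef_rot"])
    rv=(M*c.inv()).as_rotvec(); d=G+h*N-s["tool_pos"]
    cx=c.as_matrix()[:,0]; ang=np.degrees(np.arctan2(-cx@LEFT,cx@UP))
    print("t",round(s["clock"],2),"rot",rv.round(3),round(np.degrees(np.linalg.norm(rv)),1),"shift",d.round(4),"along N",round(float((s["tool_pos"]-G)@N),4),"lateral up/left",((s["tool_pos"]-G)@UP).round(4),((s["tool_pos"]-G)@LEFT).round(4),"ang",round(ang,1),"q",s["q"].round(2),"op",round(s["opening"],3),"F",s["contact_force"].round(1),"M",s["moment"].round(2))
aim(float(sys.argv[1]),float(sys.argv[2]))
E
python3 aim.py 40 0.09
```

```text
t 8.6 rot [ 0.304 -0.481 -0.673] 50.5 shift [ 0.0549 -0.2435 -0.1321] along N 0.2034 lateral up/left 0.0677 0.2496 ang 0.4 q [-0.1   0.42 -0.11  1.89  0.06  0.83 -0.04] op 0.898 F [ 0.9 -1.2  0.1] M [-0.07 -0.02  0.02]
```

move_arm(
  targets=[
    [[0.038, -0.06, -0.084, 0.007, -0.03, -0.01, 0.6], [0.038, -0.06, -0.084, 0.007, -0.03, -0.01, 0.6], [0.038, -0.06, -0.084, 0.007, -0.03, -0.01, 0.6], [0.038, -0.06, -0.084, 0.007, -0.03, -0.015, 0.6], [0.038, -0.06, -0.084, 0.007, -0.03, -0.015, 0.6]],
  ],
)

```text
clock: 9.1
tool_pos: [0.5262, -0.119, 0.2552]
eef_rot: [0.976, -0.113, 0.17, -0.076]
contact_force: [0.4, 0.9, 0.1]
opening: 0.601
```

move_arm(
  targets=[
    [[0.038, -0.06, -0.084, 0.007, -0.03, -0.015, 0.6], [0.038, -0.06, -0.084, 0.007, -0.03, -0.015, 0.6], [0.038, -0.06, -0.084, 0.007, -0.03, -0.015, 0.6], [0, 0, 0, 0, 0, 0, 0.6]],
  ],
)

```text
clock: 9.5
tool_pos: [0.5447, -0.197, 0.2265]
eef_rot: [0.945, -0.21, 0.227, -0.11]
contact_force: [-0.9, 0.9, -0.6]
opening: 0.598
```

```bash
python3 aim.py 40 0.06
```

```text
t 9.5 rot [ 0.025 -0.044 -0.046] 3.9 shift [ 0.0085 -0.006  -0.0695] along N 0.1227 lateral up/left 0.0308 0.0077 ang 37.3 q [ 0.72  0.62 -0.45  2.11 -0.73  0.06  0.68] op 0.598 F [-0.9  0.9 -0.6] M [-0.14  0.54 -0.01]
```

```bash
python3 -c "
from plant import r
print([k for k in dir(r) if not k.startswith('_')])"
```

```text
['Unreachable', 'find_in', 'finger_overhang', 'finish_job', 'get_state', 'snapshot']
```

move_arm(
  targets=[
    [[0.012, -0.022, -0.023, 0, -0.003, 0, 0.6], [0.012, -0.022, -0.023, 0, -0.003, 0, 0.6], [0, 0, 0, 0.004, 0, -0.02, 0.6], [0, 0, 0, 0.004, 0, -0.02, 0.6], [0, 0, 0, 0, 0, 0, 0.6]],
  ],
)

```text
clock: 10.0
tool_pos: [0.5624, -0.2152, 0.2028]
eef_rot: [0.938, -0.226, 0.23, -0.124]
contact_force: [0.4, 0.0, 0.5]
opening: 0.6
```

```bash
python3 aim.py 40 0.06
```

```text
t 10.0 rot [-0.009 -0.032 -0.019] 2.2 shift [-0.0093  0.0122 -0.0458] along N 0.0954 lateral up/left 0.0298 -0.0139 ang 39.6 q [ 0.76  0.69 -0.47  2.06 -0.99  0.05  0.96] op 0.6 F [0.4 0.  0.5] M [-0.15  0.6   0.04]
```

q5 and q6 are at their limits, because the wrist bent towards the wrong branch. I'll identify the kinematics from the logged poses so I can plan a branch that is feasible.

```bash
cat > kin.py <<'E'
import numpy as np
from scipy.spatial.transform import Rotation as R
from scipy.optimize import least_squares
from plant import r
s=r.get_state()
Q=np.array([[-1.08824,0.68995,-0.19451,1.56633,0.15732,0.90250,-0.21510],[-0.78,0.89,0.15,1.91,-0.32,0.36,-0.97],[-0.1,0.42,-0.11,1.89,0.06,0.83,-0.04],[0.72,0.62,-0.45,2.11,-0.73,0.06,0.68],s["q"]])
P=np.array([[.27094,.56255,.24894],[.45827,.31592,.0676],[.4838,.0374,.3173],[.5447,-.197,.2265],s["tool_pos"]])
H=np.array([[.846688,.532089,-.000714,.000538],[.95743,-.288646,.003426,-.000247],[.99489,.1008,.00476,.0008],[.945,-.21,.227,-.11],s["eef_rot"]])
def chain(q,sg):
    M=R.identity();F=[]
    for i in range(7):
        M=M*(R.from_euler("z",sg[i]*q[i]) if i%2==0 else R.from_euler("y",sg[i]*q[i])); F.append(M)
    return F
if __name__=="__main__":
    import itertools
    best=[]
    for a in itertools.product((1,-1),repeat=7):
        C=[chain(q,a)[-1].inv()*R.from_quat(h) for q,h in zip(Q,H)]
        m=R.concatenate(C).mean(); best.append((max((m.inv()*c).magnitude() for c in C),a,m.as_rotvec().round(3)))
    best.sort(key=lambda b:b[0]); [print(b) for b in best[:4]]
    sg=best[0][1]
    A=[];b=[]
    for q,p in zip(Q,P):
        F=[f.as_matrix() for f in chain(q,sg)]
        A.append(np.c_[[0,0,1],F[0][:,0],F[1][:,2],F[1][:,0],F[3][:,2],F[3][:,0],F[5][:,2],F[5][:,0]]);b.append(p)
    A=np.vstack(A);b=np.hstack(b);x,res,rk,sv=np.linalg.lstsq(A,b,rcond=1e-3);print(x.round(4),rk,sv.round(3),np.abs(A@x-b).max())
E
python3 kin.py
```

```text
(0.005310829257772467, (-1, 1, -1, 1, -1, 1, -1), array([-3.000e-03, -2.000e-03,  3.141e+00]))
(0.6230966571042056, (-1, 1, -1, -1, 1, 1, 1), array([ 2.868, -0.036, -0.866]))
(0.6440375496713031, (-1, 1, 1, 1, -1, 1, -1), array([-0.045,  0.536,  2.833]))
(0.6499294277859646, (-1, -1, -1, -1, -1, -1, -1), array([-0.489,  0.409,  3.076]))
[ 0.3215 -0.0157  0.5248  0.054   0.2856 -0.0167  0.2832 -0.0224] 8 [4.405 4.323 1.115 0.608 0.34  0.299 0.217 0.208] 0.045299811800778134
```

```bash
python3 - <<'E'
from kin import *
sg=(-1,1,-1,1,-1,1,-1)
np.set_printoptions(precision=4,suppress=True)
for idx in([0,1,3,4],[0,1,2,3,4]):
    A=[];b=[]
    for i in idx:
        F=[f.as_matrix() for f in chain(Q[i],sg)]
        A.append(np.c_[[0,0,1],F[2][:,2],F[4][:,2],F[6][:,2]]);b.append(P[i])
    A=np.vstack(A);b=np.hstack(b);x,res,rk,sv=np.linalg.lstsq(A,b,rcond=None);print(x,sv,(A@x-b))
    A=[]
    for i in idx:
        F=[f.as_matrix() for f in chain(Q[i],sg)]
        A.append(np.c_[[0,0,1],F[2][:,2],F[4][:,2],F[6][:,2],F[2][:,0],F[3][:,0]])
    A=np.vstack(A);x,res,rk,sv=np.linalg.lstsq(A,b,rcond=None);print(x,sv,(A@x-b))
print(s["q"],s["tool_pos"],s["eef_rot"],s["qd"])
E
```

```text
[0.2346 0.6032 0.3081 0.2623] [3.5791 1.6749 0.473  0.4018] [-0.0371  0.012  -0.0028 -0.0209  0.0536 -0.0034 -0.0053  0.0159  0.0026
 -0.0027  0.0103  0.0036]
[ 0.2328  0.5248  0.2718  0.2056  0.0646 -0.0359] [3.9343 2.8276 0.5092 0.4102 0.3005 0.0915] [-0.0446  0.0095  0.0018 -0.016   0.05   -0.0014 -0.0011  0.0123 -0.0003
 -0.0037  0.009  -0.0001]
[0.232  0.6051 0.3097 0.2595] [4.0086 1.8555 0.5646 0.4112] [-0.0363  0.0143 -0.0022 -0.0194  0.0548 -0.0036 -0.0143  0.0424 -0.0003
 -0.005   0.015   0.0025 -0.0024  0.0093  0.0035]
[ 0.2267  0.5698  0.293   0.2438  0.0154 -0.0253] [4.3996 3.1588 0.6046 0.4204 0.3009 0.1824] [-0.0395  0.0076  0.0014 -0.0183  0.0543 -0.0031 -0.0101  0.0436  0.0016
 -0.0028  0.0129 -0.0005 -0.0021  0.0077  0.0006]
[ 0.758   0.6911 -0.4726  2.0646 -0.993   0.0453  0.9576] [ 0.5624 -0.2152  0.2028] [ 0.9384 -0.2259  0.2304 -0.1238] [-0.007  -0.0348 -0.0015  0.0141 -0.0156  0.0211  0.0156]
```

```bash
cat > fk.py <<'E'
from kin import *
sg=(-1,1,-1,1,-1,1,-1)
C=R.from_rotvec([0,0,np.pi])
def cols(q):
    F=[f.as_matrix() for f in chain(q,sg)]
    return F,np.c_[[0,0,1],F[2][:,2],F[4][:,2],F[6][:,2],F[0][:,1],F[2][:,1],F[4][:,1],F[0][:,0]]
A=np.vstack([cols(q)[1] for q in Q]);b=P.ravel()
lam=1e-3*np.eye(8)
x0=np.linalg.lstsq(np.vstack([A,lam]),np.r_[b,np.zeros(8)],rcond=None)[0]
def fk(q,x=x0):
    F,c=cols(q); return c@x,R.from_matrix(F[6])*C,F
E
python3 - <<'E'
from fk import *
np.set_printoptions(precision=4,suppress=True)
print(x0,np.linalg.svd(A)[1]);print((A@x0-b).reshape(-1,3))
E
```

```text
[ 0.3449  0.5717  0.3479  0.3155 -0.0158 -0.0328  0.0012 -0.0083] [4.0303 3.7473 2.9044 0.9325 0.4424 0.3621 0.2199 0.185 ]
[[ 0.0005 -0.0004  0.0013]
 [ 0.0007  0.0003  0.0005]
 [-0.0004  0.0004 -0.0009]
 [-0.0008  0.001  -0.0014]
 [ 0.0009 -0.0005  0.0004]]
```

```bash
cat > ik.py <<'E'
from fk import *
from h import G,N,LEFT,UP
lo=np.array([-3.01,-.46,-1.47,.13,-1,.04,-2.66]);hi=np.array([3.01,2.08,1.51,2.56,4.14,2.09,2.66])
def target(th,h,flip):
    t=np.radians(th);xx=(-np.sin(t)*LEFT+np.cos(t)*UP)*(-1 if flip else 1);z=-N
    return G+h*N,R.from_matrix(np.c_[xx,np.cross(z,xx),z])
def ik(p,M,seed,w=1e-3,ref=None):
    f=lambda q:np.r_[(fk(q)[0]-p)*10,(fk(q)[1]*M.inv()).as_rotvec()*3,w*(q-(seed if ref is None else ref))]
    return least_squares(f,np.clip(seed,lo+.03,hi-.03),bounds=(lo+.02,hi-.02),max_nfev=200)
E
python3 - <<'E'
from ik import *
np.set_printoptions(precision=2,suppress=True)
rng=np.random.default_rng(0);out=[]
for fl in(0,1):
  for th in(0,80):
    p,M=target(th,0.0,fl)
    S=[]
    for k in range(25):
        seed=np.array([.3,.8,rng.uniform(-1,1),2,rng.uniform(-1,4),.4,rng.uniform(-1.5,1.5)])
        o=ik(p,M,seed)
        e=np.abs(o.fun[:6]).max()
        if e<.02:S.append(o.x)
    S=sorted(S,key=lambda q:-min((q-lo).min(),(hi-q).min()))
    print(fl,th,len(S));[print(q,round(min((q-lo).min(),(hi-q).min()),2)) for q in S[:5]]
E
```

```text
0 0 18
[ 0.95  1.04 -0.96  2.1   2.09  0.48 -1.31] 0.44
[ 0.95  1.03 -0.94  2.1   2.11  0.47 -1.33] 0.43
[ 0.99  1.08 -1.04  2.1   2.02  0.55 -1.21] 0.43
[ 0.99  1.08 -1.04  2.1   2.02  0.56 -1.21] 0.43
[ 0.94  1.03 -0.93  2.11  2.12  0.46 -1.33] 0.42
0 80 22
[ 0.49  0.86 -0.14  2.13  3.77  0.37  1.73] 0.33
[ 0.51  0.86 -0.18  2.13  3.71  0.35  1.8 ] 0.31
[ 0.45  0.86 -0.08  2.13  3.84  0.4   1.64] 0.3
[ 0.44  0.86 -0.06  2.13  3.87  0.41  1.62] 0.27
[ 0.62  0.87 -0.37  2.12  3.34  0.28  2.2 ] 0.24
1 0 17
[ 0.98  1.06 -1.01  2.1   2.05  0.52  1.9 ] 0.46
[ 0.93  1.02 -0.92  2.11  2.13  0.45  1.79] 0.41
[ 1.01  1.1  -1.09  2.1   1.99  0.59  1.97] 0.38
[ 0.86  0.97 -0.78  2.11  2.32  0.36  1.57] 0.32
[ 0.52  0.86 -0.2   2.13  3.68  0.34  0.09] 0.3
1 80 24
[ 0.96  1.04 -0.97  2.1   2.08  0.49  0.45] 0.45
[ 0.95  1.04 -0.95  2.1   2.09  0.48  0.44] 0.44
[ 0.95  1.03 -0.94  2.1   2.11  0.47  0.42] 0.43
[ 0.94  1.03 -0.93  2.1   2.11  0.46  0.41] 0.42
[ 0.93  1.02 -0.91  2.11  2.13  0.45  0.39] 0.41
```

```bash
cat > plan.py <<'E'
from ik import *
def rows(path,n):
    q0=r.get_state()["q"];W=[q0]+path;out=[]
    for a,b,k in zip(W[:-1],W[1:],n):
        for i in range(k):
            u,v=a+(b-a)*i/k,a+(b-a)*(i+1)/k
            (p,M,_),(p2,M2,_)=fk(u),fk(v); out.append(np.r_[(M2*M.inv()).as_rotvec().round(3),(p2-p).round(3)])
        print("wp",b.round(2),"tcp",p2.round(3),"M",M2.as_quat().round(3))
    for i in range(0,len(out),5): print([ (o+0).tolist() for o in out[i:i+5]])
    print("max rot",max(np.linalg.norm(o[:3]) for o in out))
E
python3 - <<'E'
from plan import *
p,M=target(40,.07,1)
o=ik(p,M,np.array([.95,1.04,-.96,2.1,2.09,.48,1.17]));print(np.abs(o.fun[:6]).max(),o.x.round(2))
rows([np.array([.6,.5,-.4,1.95,-.3,.6,.9]),np.array([.75,.65,-.6,2.0,.9,.65,1.1]),o.x],[7,10,10])
E
```

```text
1.9131694414115116e-07 [ 1.01  0.88 -0.94  2.16  1.98  0.37  1.19]
wp [ 0.6   0.5  -0.4   1.95 -0.3   0.6   0.9 ] tcp [ 0.509 -0.107  0.293] M [ 0.962  0.197  0.142 -0.127]
wp [ 0.75  0.65 -0.6   2.    0.9   0.65  1.1 ] tcp [ 0.464 -0.277  0.206] M [-0.701 -0.706  0.033 -0.091]
wp [ 1.01  0.88 -0.94  2.16  1.98  0.37  1.19] tcp [ 0.548 -0.204  0.166] M [-0.232 -0.933 -0.121 -0.248]
[[-0.008, -0.023, 0.128, 0.006, 0.024, 0.018], [-0.013, -0.012, 0.128, 0.0, 0.023, 0.016], [-0.019, -0.002, 0.127, -0.005, 0.02, 0.014], [-0.026, 0.008, 0.124, -0.009, 0.017, 0.012], [-0.034, 0.017, 0.12, -0.013, 0.013, 0.011]]
[[-0.042, 0.025, 0.115, -0.016, 0.008, 0.009], [-0.05, 0.032, 0.108, -0.018, 0.003, 0.009], [-0.065, 0.012, 0.113, -0.013, -0.014, -0.014], [-0.063, 0.011, 0.114, -0.012, -0.015, -0.013], [-0.062, 0.01, 0.114, -0.01, -0.016, -0.012]]
[[-0.06, 0.009, 0.115, -0.008, -0.017, -0.01], [-0.059, 0.007, 0.115, -0.006, -0.018, -0.009], [-0.058, 0.006, 0.116, -0.004, -0.018, -0.008], [-0.057, 0.004, 0.116, -0.002, -0.018, -0.007], [-0.057, 0.003, 0.116, 0.001, -0.018, -0.006]]
[[-0.056, 0.001, 0.116, 0.003, -0.018, -0.005], [-0.056, -0.001, 0.116, 0.005, -0.017, -0.004], [-0.017, -0.022, 0.107, 0.009, -0.004, -0.009], [-0.013, -0.025, 0.108, 0.01, -0.001, -0.008], [-0.01, -0.029, 0.109, 0.01, 0.002, -0.007]]
[[-0.007, -0.032, 0.109, 0.01, 0.004, -0.006], [-0.004, -0.035, 0.109, 0.01, 0.007, -0.005], [-0.002, -0.038, 0.109, 0.009, 0.009, -0.004], [0.0, -0.042, 0.109, 0.009, 0.011, -0.002], [0.001, -0.045, 0.109, 0.007, 0.013, -0.001]]
[[0.002, -0.048, 0.108, 0.006, 0.015, 0.001], [0.002, -0.051, 0.107, 0.005, 0.016, 0.002]]
max rot 0.13091218430688567
```

move_arm(
  targets=[
    [[-0.008, -0.023, 0.128, 0.006, 0.024, 0.018, 0.6], [-0.013, -0.012, 0.128, 0, 0.023, 0.016, 0.6], [-0.019, -0.002, 0.127, -0.005, 0.02, 0.014, 0.6], [-0.026, 0.008, 0.124, -0.009, 0.017, 0.012, 0.6], [-0.034, 0.017, 0.12, -0.013, 0.013, 0.011, 0.6]],
  ],
)

```text
clock: 10.5
tool_pos: [0.5367, -0.1151, 0.2749]
eef_rot: [0.967, 0.097, 0.185, -0.148]
contact_force: [1.1, 1.0, 0.9]
opening: 0.6
```

move_arm(
  targets=[
    [[-0.042, 0.025, 0.115, -0.016, 0.008, 0.009, 0.6], [-0.05, 0.032, 0.108, -0.018, 0.003, 0.009, 0.6], [0, 0, 0, 0, 0, 0, 0.6]],
  ],
)

```text
clock: 10.8
tool_pos: [0.4997, -0.102, 0.2966]
eef_rot: [0.96, 0.217, 0.131, -0.122]
contact_force: [0.3, 0.3, -0.5]
opening: 0.602
```

```bash
python3 - <<'E'
from plan import *
np.set_printoptions(precision=3,suppress=True)
s=r.get_state();print(s["clock"],s["q"],s["tool_pos"],s["eef_rot"])
p,M=target(40,.07,1)
o=ik(p,M,np.array([.95,1.04,-.96,2.1,2.09,.48,1.17]))
w=ik(*fk(np.array([.75,.65,-.6,2.0,.9,.65,1.1]))[:2],s["q"],w=.01)
print(w.x,abs(w.fun[:6]).max())
rows([w.x,o.x],[11,10])
E
```

```text
10.8 [ 0.449  0.463 -0.192  1.96  -0.428  0.655  1.058] [ 0.5   -0.102  0.297] [ 0.96   0.217  0.131 -0.122]
[ 0.381  0.599 -0.012  2.017  0.357  0.407  1.629] 2.040878499682082e-05
wp [ 0.38  0.6  -0.01  2.02  0.36  0.41  1.63] tcp [ 0.464 -0.278  0.206] M [-0.701 -0.706  0.033 -0.091]
wp [ 1.01  0.89 -0.95  2.16  1.99  0.38  1.19] tcp [ 0.548 -0.204  0.166] M [-0.232 -0.933 -0.121 -0.248]
[[-0.068, -0.004, 0.087, -0.006, -0.018, -0.013], [-0.065, -0.002, 0.09, -0.005, -0.018, -0.012], [-0.063, 0.001, 0.093, -0.005, -0.018, -0.011], [-0.06, 0.003, 0.096, -0.004, -0.017, -0.01], [-0.058, 0.005, 0.098, -0.004, -0.017, -0.009]]
[[-0.055, 0.007, 0.1, -0.003, -0.016, -0.008], [-0.052, 0.009, 0.102, -0.003, -0.016, -0.007], [-0.05, 0.012, 0.104, -0.002, -0.015, -0.007], [-0.047, 0.014, 0.106, -0.002, -0.014, -0.006], [-0.045, 0.016, 0.107, -0.001, -0.013, -0.006]]
[[-0.042, 0.018, 0.109, -0.001, -0.013, -0.005], [-0.006, 0.031, 0.114, -0.005, 0.0, -0.018], [-0.002, 0.016, 0.116, -0.001, 0.001, -0.016], [0.002, 0.0, 0.116, 0.002, 0.003, -0.014], [0.006, -0.015, 0.115, 0.006, 0.005, -0.011]]
[[0.009, -0.031, 0.114, 0.009, 0.007, -0.008], [0.011, -0.046, 0.111, 0.012, 0.009, -0.005], [0.012, -0.061, 0.107, 0.014, 0.011, 0.0], [0.013, -0.075, 0.103, 0.016, 0.012, 0.005], [0.012, -0.088, 0.097, 0.017, 0.013, 0.011]]
[[0.011, -0.101, 0.092, 0.017, 0.014, 0.017]]
max rot 0.13706202975295528
```

```bash
cat > sim.py <<'E'
from plan import *
from scipy.spatial.transform import Slerp
def walk(q,p2,M2,n):
    p1,M1,_=fk(q);S=Slerp([0,1],R.concatenate([M1,M2]))
    tr=[q];out=[];pp,MM=p1,M1
    for i in range(1,n+1):
        u=i/n;p=p1+(p2-p1)*u;M=S(u);q=ik(p,M,q,w=.02).x;tr.append(q)
        out.append(np.r_[(M*MM.inv()).as_rotvec().round(3),(p-pp).round(3)]);pp,MM=p,M
    for i in range(0,n,5): print([(o+0).tolist() for o in out[i:i+5]])
    print("mid",tr[n//2].round(2),"end",q.round(2),"err",(fk(q)[0]-p2).round(4),"rot/row",round(np.linalg.norm(out[0][:3]),3),"minq6",min(t[5] for t in tr).round(2));return q
E
python3 - <<'E'
from sim import *
q=r.get_state()["q"]
for v in ([.4,.6,0,2.0,1.2,.7,1.1],[.5,.6,-.3,2.0,1.3,.8,.9]):
    print("VIA",v);a=walk(q,*fk(np.array(v))[:2],14)
    b=walk(a,*target(40,.07,1),14); c=walk(b,*target(40,0,1),4); d=walk(c,*target(0,0,1),6); walk(d,*target(85,0,1),12)
E
```

```text
VIA [0.4, 0.6, 0, 2.0, 1.2, 0.7, 1.1]
[[-0.066, 0.034, 0.089, -0.006, -0.024, -0.002], [-0.066, 0.034, 0.089, -0.006, -0.024, -0.002], [-0.066, 0.034, 0.089, -0.006, -0.024, -0.002], [-0.066, 0.034, 0.089, -0.006, -0.024, -0.002], [-0.066, 0.034, 0.089, -0.006, -0.024, -0.002]]
[[-0.066, 0.034, 0.089, -0.006, -0.024, -0.002], [-0.066, 0.034, 0.089, -0.006, -0.024, -0.002], [-0.066, 0.034, 0.089, -0.006, -0.024, -0.002], [-0.066, 0.034, 0.089, -0.006, -0.024, -0.002], [-0.066, 0.034, 0.089, -0.006, -0.024, -0.002]]
[[-0.066, 0.034, 0.089, -0.006, -0.024, -0.002], [-0.066, 0.034, 0.089, -0.006, -0.024, -0.002], [-0.066, 0.034, 0.089, -0.006, -0.024, -0.002], [-0.066, 0.034, 0.089, -0.006, -0.024, -0.002]]
mid [0.33 0.53 0.01 1.8  0.22 0.86 1.26] end [0.2  0.63 0.32 2.01 1.06 0.52 1.22] err [ 0. -0.  0.] rot/row 0.116 minq6 0.52
[[0.035, -0.02, 0.076, 0.009, 0.017, -0.008], [0.035, -0.02, 0.076, 0.009, 0.017, -0.008], [0.035, -0.02, 0.076, 0.009, 0.017, -0.008], [0.035, -0.02, 0.076, 0.009, 0.017, -0.008], [0.035, -0.02, 0.076, 0.009, 0.017, -0.008]]
[[0.035, -0.02, 0.076, 0.009, 0.017,
[... 3956 characters left out ...]
3] end [ 0.72  0.9  -0.52  2.12  2.92  0.27  0.91] err [0. 0. 0.] rot/row 0.116 minq6 0.27
[[0.064, 0.014, -0.105, 0.0, 0.0, 0.0], [0.064, 0.014, -0.105, 0.0, 0.0, 0.0], [0.064, 0.014, -0.105, 0.0, 0.0, 0.0], [0.064, 0.014, -0.105, 0.0, 0.0, 0.0], [0.064, 0.014, -0.105, 0.0, 0.0, 0.0]]
[[0.064, 0.014, -0.105, 0.0, 0.0, 0.0], [0.064, 0.014, -0.105, 0.0, 0.0, 0.0], [0.064, 0.014, -0.105, 0.0, 0.0, 0.0], [0.064, 0.014, -0.105, 0.0, 0.0, 0.0], [0.064, 0.014, -0.105, 0.0, 0.0, 0.0]]
[[0.064, 0.014, -0.105, 0.0, 0.0, 0.0], [0.064, 0.014, -0.105, 0.0, 0.0, 0.0]]
mid [ 0.79  0.93 -0.65  2.11  2.59  0.3   0.53] end [ 0.88  0.98 -0.81  2.11  2.28  0.38  0.13] err [ 0. -0.  0.] rot/row 0.124 minq6 0.27
```

move_arm(
  targets=[
    [[-0.066, 0.034, 0.089, -0.006, -0.024, -0.002, 0.6], [-0.066, 0.034, 0.089, -0.006, -0.024, -0.002, 0.6], [-0.066, 0.034, 0.089, -0.006, -0.024, -0.002, 0.6], [-0.066, 0.034, 0.089, -0.006, -0.024, -0.002, 0.6], [-0.066, 0.034, 0.089, -0.006, -0.024, -0.002, 0.6]],
  ],
)

```text
clock: 11.3
tool_pos: [0.4676, -0.2259, 0.2863]
eef_rot: [0.902, 0.431, -0.022, -0.002]
contact_force: [-0.6, -0.1, -0.6]
opening: 0.599
```

move_arm(
  targets=[
    [[-0.066, 0.034, 0.089, -0.006, -0.024, -0.002, 0.6], [-0.066, 0.034, 0.089, -0.006, -0.024, -0.002, 0.6], [-0.066, 0.034, 0.089, -0.006, -0.024, -0.002, 0.6], [-0.066, 0.034, 0.089, -0.006, -0.024, -0.002, 0.6], [-0.066, 0.034, 0.089, -0.006, -0.024, -0.002, 0.6]],
  ],
)

```text
clock: 11.8
tool_pos: [0.4382, -0.3517, 0.2742]
eef_rot: [0.765, 0.61, -0.17, 0.12]
contact_force: [0.3, -1.0, -1.1]
opening: 0.603
```

move_arm(
  targets=[
    [[-0.066, 0.034, 0.089, -0.006, -0.024, -0.002, 0.6], [-0.066, 0.034, 0.089, -0.006, -0.024, -0.002, 0.6], [-0.066, 0.034, 0.089, -0.006, -0.024, -0.002, 0.6], [-0.066, 0.034, 0.089, -0.006, -0.024, -0.002, 0.6]],
  ],
)

```text
clock: 12.2
tool_pos: [0.4152, -0.4497, 0.2638]
eef_rot: [0.606, 0.717, -0.274, 0.209]
contact_force: [0.1, -1.7, -0.4]
opening: 0.603
```

```bash
python3 - <<'E'
from sim import *
s=r.get_state();q=s["q"];print(q.round(2),s["tool_pos"].round(3),fk(q)[0]-s["tool_pos"],s["clock"])
b=walk(q,*target(40,.07,1),14)
E
```

```text
[0.17 0.66 0.43 2.05 1.17 0.4  1.13] [ 0.415 -0.45   0.264] [-0.00092665 -0.00066511  0.00135015] 12.2
[[0.037, -0.018, 0.075, 0.01, 0.018, -0.007], [0.037, -0.018, 0.075, 0.01, 0.018, -0.007], [0.037, -0.018, 0.075, 0.01, 0.018, -0.007], [0.037, -0.018, 0.075, 0.01, 0.018, -0.007], [0.037, -0.018, 0.075, 0.01, 0.018, -0.007]]
[[0.037, -0.018, 0.075, 0.01, 0.018, -0.007], [0.037, -0.018, 0.075, 0.01, 0.018, -0.007], [0.037, -0.018, 0.075, 0.01, 0.018, -0.007], [0.037, -0.018, 0.075, 0.01, 0.018, -0.007], [0.037, -0.018, 0.075, 0.01, 0.018, -0.007]]
[[0.037, -0.018, 0.075, 0.01, 0.018, -0.007], [0.037, -0.018, 0.075, 0.01, 0.018, -0.007], [0.037, -0.018, 0.075, 0.01, 0.018, -0.007], [0.037, -0.018, 0.075, 0.01, 0.018, -0.007]]
mid [ 0.49  0.59 -0.11  2.2   2.08  0.27  0.58] end [ 0.86  0.8  -0.66  2.17  2.54  0.21  0.6 ] err [0. 0. 0.] rot/row 0.086 minq6 0.21
```

FK model matches to about 1 mm and q5 is now on the good branch. Continuing to the hover.

move_arm(
  targets=[
    [[0.037, -0.018, 0.075, 0.01, 0.018, -0.007, 0.6], [0.037, -0.018, 0.075, 0.01, 0.018, -0.007, 0.6], [0.037, -0.018, 0.075, 0.01, 0.018, -0.007, 0.6], [0.037, -0.018, 0.075, 0.01, 0.018, -0.007, 0.6], [0.037, -0.018, 0.075, 0.01, 0.018, -0.007, 0.6]],
  ],
)

```text
clock: 12.7
tool_pos: [0.4609, -0.3566, 0.2225]
eef_rot: [0.492, 0.83, -0.133, 0.226]
contact_force: [0.4, -0.4, -0.5]
opening: 0.598
```

move_arm(
  targets=[
    [[0.037, -0.018, 0.075, 0.01, 0.018, -0.005, 0.6], [0.037, -0.018, 0.075, 0.01, 0.018, -0.005, 0.6], [0.037, -0.018, 0.075, 0.01, 0.018, -0.005, 0.6], [0.037, -0.018, 0.075, 0.01, 0.018, -0.005, 0.6]],
  ],
)

```text
clock: 13.1
tool_pos: [0.5003, -0.2779, 0.2005]
eef_rot: [0.381, 0.895, -0.009, 0.233]
contact_force: [0.8, 0.3, -0.7]
opening: 0.6
```

```bash
python3 - <<'E'
from sim import *
s=r.get_state();q=s["q"];print(q.round(2),s["tool_pos"].round(3),fk(q)[0]-s["tool_pos"],s["clock"])
b=walk(q,*target(40,.07,1),7)
E
```

```text
[ 0.6   0.61 -0.27  2.21  2.29  0.22  0.49] [ 0.5   -0.278  0.201] [-0.00036182 -0.00062654  0.00095345] 13.1
[[0.022, -0.015, 0.051, 0.007, 0.011, -0.005], [0.022, -0.015, 0.051, 0.007, 0.011, -0.005], [0.022, -0.015, 0.051, 0.007, 0.011, -0.005], [0.022, -0.015, 0.051, 0.007, 0.011, -0.005], [0.022, -0.015, 0.051, 0.007, 0.011, -0.005]]
[[0.022, -0.015, 0.051, 0.007, 0.011, -0.005], [0.022, -0.015, 0.051, 0.007, 0.011, -0.005]]
mid [ 0.74  0.68 -0.47  2.21  2.44  0.23  0.49] end [ 0.86  0.79 -0.65  2.18  2.59  0.2   0.55] err [0. 0. 0.] rot/row 0.058 minq6 0.2
```

move_arm(
  targets=[
    [[0.03, -0.021, 0.071, 0.01, 0.015, -0.006, 0.6], [0.03, -0.021, 0.071, 0.01, 0.015, -0.006, 0.6], [0.03, -0.021, 0.071, 0.01, 0.015, -0.006, 0.6], [0.03, -0.021, 0.071, 0.01, 0.015, -0.006, 0.6], [0.03, -0.021, 0.071, 0.008, 0.014, -0.006, 0.6]],
  ],
)

```text
clock: 13.6
tool_pos: [0.5464, -0.1988, 0.1692]
eef_rot: [0.233, 0.932, 0.13, 0.245]
contact_force: [0.6, 0.1, -0.7]
opening: 0.605
```

```bash
sed -i 's/xx=0;//; s/z=-N$/z=-N;x=-x/; s/ang=np.degrees(np.arctan2(-cx@LEFT,cx@UP))/cx=-cx;ang=np.degrees(np.arctan2(-cx@LEFT,cx@UP))/' aim.py; python3 aim.py 40 0.04
```

```text
t 13.6 rot [-0.02  -0.001 -0.002] 1.1 shift [ 0.0171 -0.002  -0.0292] along N 0.0734 lateral up/left 0.0016 0.0055 ang 40.5 q [ 0.86  0.79 -0.66  2.17  2.59  0.18  0.54] op 0.605 F [ 0.6  0.1 -0.7] M [-0.08  0.51  0.02]
```

move_arm(
  targets=[
    [[-0.01, 0, 0, 0.009, -0.001, -0.015, 0.6], [-0.01, 0, 0, 0.008, -0.001, -0.014, 0.6], [0, 0, 0, 0, 0, 0, 0.6]],
  ],
)

```text
clock: 13.9
tool_pos: [0.5618, -0.2008, 0.1369]
eef_rot: [0.236, 0.932, 0.125, 0.244]
contact_force: [0.1, -0.2, 1.1]
opening: 0.599
```

```bash
python3 aim.py 40 0.0;  python3 - <<'E'
from plant import r
import cv2,numpy as np
p=r.snapshot("top");a=p["frame"][160:260,380:500,::-1];q=r.snapshot("scene");b=q["frame"][220:340,340:480,::-1]
cv2.imwrite("pics/g4.png",np.hstack([cv2.resize(a,(480,400),interpolation=2),cv2.resize(b,(467,400),interpolation=2)[:, :320+100]])[:, :800] if 0 else np.hstack([cv2.resize(a,(400,333),interpolation=2),cv2.resize(b,(388,333),interpolation=2)]))
E
```

```text
t 13.9 rot [-0.012 -0.006  0.004] 0.8 shift [ 0.0225  0.0045 -0.0308] along N 0.0383 lateral up/left -0.0031 0.0003 ang 40.6 q [ 0.83  0.86 -0.65  2.15  2.6   0.24  0.54] op 0.599 F [ 0.1 -0.2  1.1] M [0.01 0.54 0.07]
```

View pics/g4.png

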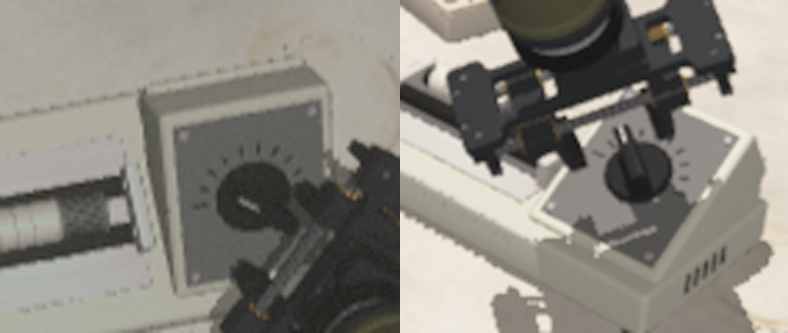

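The fingers straddle the bar: in the right crop they are at (572,160) and (662,130), with the bar at (630,160). Descending along the axis.

move_arm(
  targets=[
    [[-0.01, -0.005, 0.004, 0.008, 0.004, -0.01, 0.6], [0, 0, 0, 0.007, 0, -0.01, 0.6], [0, 0, 0, 0.006, 0, -0.009, 0.6], [0, 0, 0, 0, 0, 0, 0.6]],
  ],
)

```text
clock: 14.4
tool_pos: [0.5824, -0.1977, 0.1102]
eef_rot: [0.233, 0.933, 0.121, 0.248]
contact_force: [-0.1, -0.8, 0.2]
opening: 0.597
```

```bash
python3 aim.py 40 0.0
```

```text
t 14.4 rot [-0.001  0.     0.002] 0.1 shift [ 0.0018  0.0014 -0.004 ] along N 0.0045 lateral up/left 0.0004 -0.0009 ang 40.1 q [ 0.79  0.92 -0.64  2.11  2.61  0.29  0.55] op 0.597 F [-0.1 -0.8  0.2] M [0.02 0.51 0.03]
```

move_arm(
  targets=[
    [[0, 0, 0, 0.002, 0.001, -0.004, 0.6], [0, 0, 0, 0, 0, 0, 0.05], [0, 0, 0, 0, 0, 0, 0.05], [0, 0, 0, 0, 0, 0, 0.05], [0, 0, 0, 0, 0, 0, 0.05]],
  ],
  force=15,
)

```text
clock: 14.9
tool_pos: [0.5841, -0.1971, 0.1066]
eef_rot: [0.233, 0.933, 0.121, 0.248]
contact_force: [0.6, 0.8, 0.6]
opening: 0.261
```

move_arm(
  targets=[
    [[0, 0, 0, 0, 0, 0, 0.05], [0, 0, 0, 0, 0, 0, 0.05], [0, 0, 0, 0, 0, 0, 0.05]],
  ],
)

```text
clock: 15.2
tool_pos: [0.5844, -0.1974, 0.107]
eef_rot: [0.233, 0.932, 0.121, 0.248]
contact_force: [0.8, -0.5, -1.0]
opening: 0.136
```

```bash
python3 aim.py 40 0.0
```

```text
t 15.2 rot [-0.     0.001  0.003] 0.2 shift [-0.0001  0.001  -0.0008] along N 0.0008 lateral up/left 0.0003 -0.001 ang 40.2 q [ 0.79  0.93 -0.64  2.11  2.61  0.3   0.55] op 0.136 F [ 0.8 -0.5 -1. ] M [0.02 0.62 0.  ]
```

move_arm(
  targets=[
    [[-0.06, -0.013, 0.099, 0, 0, 0, 0.05], [-0.06, -0.013, 0.099, 0, 0, 0, 0.05], [-0.06, -0.013, 0.099, 0, 0, 0, 0.05]],
  ],
)

```text
clock: 15.5
tool_pos: [0.5854, -0.1979, 0.1075]
eef_rot: [0.062, 0.959, 0.075, 0.267]
contact_force: [2.0, -0.3, -0.6]
opening: 0.134
```

```bash
python3 aim.py 0 0.0
```

```text
t 15.5 rot [-0.178 -0.034  0.289] 19.5 shift [-0.0011  0.0015 -0.0014] along N 0.0007 lateral up/left 0.0014 -0.0017 ang 19.5 q [ 0.76  0.92 -0.58  2.11  2.77  0.28  0.73] op 0.134 F [ 2.  -0.3 -0.6] M [ 0.02  0.56 -0.06]
```

move_arm(
  targets=[
    [[-0.06, -0.012, 0.097, -0.001, 0.001, -0.001, 0.05], [-0.06, -0.012, 0.097, 0, 0, 0, 0.05], [-0.06, -0.012, 0.097, 0, 0, 0, 0.05], [0, 0, 0, 0, 0, 0, 0.05]],
  ],
)

```text
clock: 15.9
tool_pos: [0.5866, -0.1979, 0.1082]
eef_rot: [-0.109, 0.954, 0.025, 0.277]
contact_force: [0.0, -0.8, -0.6]
opening: 0.136
```

```bash
python3 aim.py 0 0.0
```

```text
t 15.9 rot [ 0.011  0.009 -0.013] 1.1 shift [-0.0023  0.0015 -0.0021] along N 0.0007 lateral up/left 0.0027 -0.0019 ang -1.0 q [ 0.72  0.9  -0.52  2.11  2.94  0.27  0.91] op 0.136 F [ 0.  -0.8 -0.6] M [ 0.03  0.71 -0.15]
```

move_arm(
  targets=[
    [[-0.035, -0.007, 0.057, -0.002, 0.001, -0.001, 0.05], [0, 0, 0, 0, 0, 0, 0.05]],
  ],
)

```text
clock: 16.1
tool_pos: [0.5866, -0.198, 0.1082]
eef_rot: [-0.138, 0.95, 0.015, 0.28]
contact_force: [0.1, 1.4, -0.5]
opening: 0.146
```

```bash
python3 aim.py 0 0.0;  python3 - <<'E'
from plant import r
import cv2,numpy as np
p=r.snapshot("top");a=p["frame"][160:260,380:500,::-1];q=r.snapshot("scene");b=q["frame"][220:340,340:480,::-1]
cv2.imwrite("pics/g5.png",np.hstack([cv2.resize(a,(400,333),interpolation=2),cv2.resize(b,(388,333),interpolation=2)]))
E
```

```text
t 16.1 rot [ 0.045  0.019 -0.064] 4.6 shift [-0.0023  0.0017 -0.002 ] along N 0.0007 lateral up/left 0.0027 -0.0021 ang -4.6 q [ 0.72  0.9  -0.51  2.12  2.97  0.28  0.95] op 0.146 F [ 0.1  1.4 -0.5] M [ 0.24  0.86 -0.14]
```

View pics/g5.png

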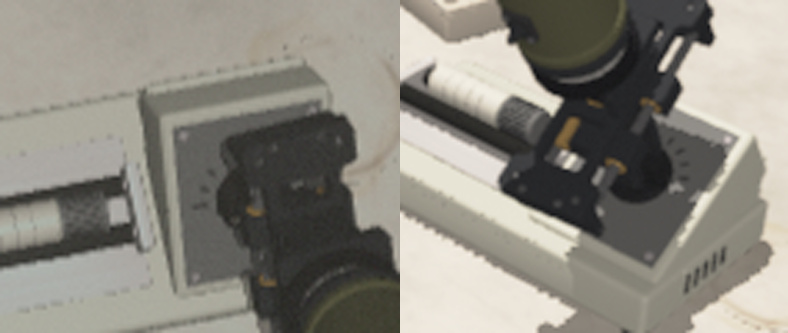

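The bar is forcing the pads slightly open (opening 0.136 → 0.146, tool at −4.6°), so the dial is against its stop. The picture shows the gripper across the bar with the tube still in the groove. Now clockwise about 80°.

move_arm(
  targets=[
    [[0.064, 0.014, -0.104, 0, 0, 0, 0.05], [0.064, 0.014, -0.104, 0, 0, 0, 0.05], [0.064, 0.014, -0.104, 0, 0, 0, 0.05], [0.064, 0.014, -0.104, 0, 0, 0, 0.05], [0.064, 0.014, -0.104, 0, 0, 0, 0.05]],
  ],
)

```text
clock: 16.7
tool_pos: [0.5847, -0.1976, 0.1072]
eef_rot: [0.17, 0.946, 0.102, 0.256]
contact_force: [1.4, -0.6, -1.3]
opening: 0.133
```

```bash
python3 aim.py 80 0.0
```

```text
t 16.7 rot [ 0.435  0.091 -0.701] 47.6 shift [-0.0005  0.0013 -0.001 ] along N 0.0008 lateral up/left 0.0007 -0.0013 ang 32.4 q [ 0.77  0.92 -0.61  2.11  2.67  0.29  0.62] op 0.133 F [ 1.4 -0.6 -1.3] M [-0.06  0.58  0.  ]
```

move_arm(
  targets=[
    [[0.062, 0.013, -0.1, 0, 0, 0, 0.05], [0.062, 0.013, -0.1, 0, 0, 0, 0.05], [0.062, 0.013, -0.1, 0, 0, 0, 0.05], [0.062, 0.013, -0.1, 0, 0, 0, 0.05], [0.062, 0.013, -0.1, 0, 0, 0, 0.05]],
  ],
)

```text
clock: 17.2
tool_pos: [0.5831, -0.1963, 0.1064]
eef_rot: [0.452, 0.849, 0.178, 0.209]
contact_force: [1.6, 1.2, -1.4]
opening: 0.136
```

```bash
python3 aim.py 80 0.0
```

```text
t 17.2 rot [ 0.104  0.021 -0.176] 11.8 shift [ 0.0011 -0.0001 -0.0002] along N 0.0008 lateral up/left -0.0008 0.0003 ang 68.2 q [ 0.84  0.96 -0.74  2.11  2.4   0.34  0.29] op 0.136 F [ 1.6  1.2 -1.4] M [-0.09  0.35  0.01]
```

move_arm(
  targets=[
    [[0.055, 0.012, -0.091, 0, 0, 0, 0.05], [0.053, 0.01, -0.085, 0, 0, 0, 0.05], [0, 0, 0, 0, 0, 0, 0.05]],
  ],
)

```text
clock: 17.5
tool_pos: [0.5827, -0.1956, 0.1062]
eef_rot: [0.543, 0.793, 0.202, 0.187]
contact_force: [1.5, 0.0, -1.5]
opening: 0.139
```

```bash
python3 aim.py 80 0.0
```

```text
t 17.5 rot [-0.014 -0.003  0.011] 1.0 shift [ 0.0015 -0.0008 -0.    ] along N 0.0007 lateral up/left -0.0011 0.0011 ang 80.9 q [ 0.87  0.98 -0.79  2.11  2.31  0.37  0.17] op 0.139 F [ 1.5  0.  -1.5] M [-0.27  0.31 -0.02]
```

move_arm(
  targets=[
    [[0, 0, 0, 0, 0, 0, 0.3], [0, 0, 0, 0, 0, 0, 0.4], [0, 0, 0, 0, 0, 0, 0.5], [0, 0, 0, 0, 0, 0, 0.6], [0, 0, 0, 0, 0, 0, 0.6]],
  ],
)

```text
clock: 18.0
tool_pos: [0.5813, -0.1951, 0.1057]
eef_rot: [0.541, 0.795, 0.201, 0.187]
contact_force: [0.3, 0.1, 0.8]
opening: 0.566
```

move_arm(
  targets=[
    [[0, 0, 0, -0.008, -0.002, 0.013, 0.6], [0, 0, 0, -0.015, -0.003, 0.025, 0.6], [0, 0, 0, -0.015, -0.003, 0.025, 0.6], [0, 0, 0, -0.02, -0.015, 0.025, 0.6], [0, 0, 0, -0.03, -0.03, 0.02, 0.6]],
  ],
)

```text
clock: 18.5
tool_pos: [0.493, -0.2422, 0.2143]
eef_rot: [0.537, 0.797, 0.204, 0.185]
contact_force: [0.3, 28.3, 5.2]
opening: 0.598
```

move_arm(
  targets=[
    [[0, 0, 0, -0.03, -0.04, 0.01, 0.6], [0, 0, 0, -0.03, -0.04, 0.01, 0.6], [0, 0, 0, -0.02, -0.04, 0.01, 0.6], [0, 0, 0, -0.01, -0.04, 0.01, 0.6], [0, 0, 0, 0, 0, 0, 0.6]],
  ],
)

```text
clock: 19.0
tool_pos: [0.4762, -0.3166, 0.226]
eef_rot: [0.548, 0.787, 0.189, 0.211]
contact_force: [0.5, 0.9, -0.0]
opening: 0.599
```

```bash
python3 - <<'E'
from h import *
from plant import r
import cv2
s=r.get_state();print(s["clock"],s["tool_pos"],s["contact_force"],s["qd"].round(2))
p=r.snapshot("top");a=p["frame"][170:270,330:490,::-1];q=r.snapshot("scene");b=q["frame"][230:330,310:470,::-1]
cv2.imwrite("pics/g6.png",cv2.resize(np.vstack([a,b]),None,fx=3,fy=3,interpolation=cv2.INTER_CUBIC))
for th in(60,80,100):
    t=np.radians(th);e=np.cos(t)*LEFT+np.sin(t)*UP
    print(th,[((proj(c,D+.034*N+k*e)-o)*3).round() for c,o in(("top",(330,170)),("scene",(310,130))) for k in(.025,.01)])
for e in(-.0575,.0575): print("tube end",((proj("top",RC+e*LEFT)-(330,170))*3).round(),((proj("scene",RC+e*LEFT)-(310,130))*3).round())
print([(n,[(d["centre"],d["score"]) for d in r.find_in(p,n)][:1]) for n in("small_bottle","cup")])
E
```

```text
19.0 [ 0.47621241 -0.31656602  0.22597273] [ 0.46912764  0.91874182 -0.01855155] [-0.02 -0.   -0.04  0.05  0.09 -0.01 -0.13]
60 [array([372., 141.]), array([384., 155.]), array([340., 401.]), array([338., 420.])]
80 [array([383., 136.]), array([388., 153.]), array([352., 402.]), array([343., 420.])]
100 [array([395., 133.]), array([392., 152.]), array([363., 407.]), array([348., 422.])]
tube end [246. 160.] [243. 409.]
tube end [ 99. 188.] [124. 351.]
[('small_bottle', []), ('cup', [([196.4, 215.2], 0.63)])]
```

View pics/g6.png

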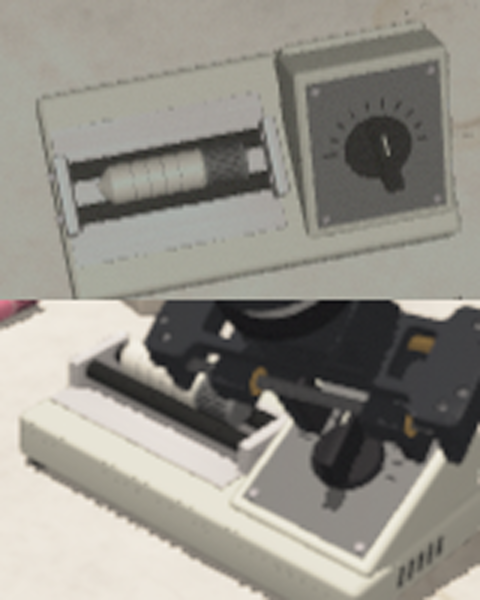

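The dial pointer line in the top crop runs (384,137)–(389,155). The prediction for 80° is (383,136)–(388,153). The tube ends at (102,185) and (246,162) also match the groove prediction. I'll lift clear, then check once more, because one force reading spiked on the retreat and the bottle was missed.

move_arm(
  targets=[
    [[0, 0, 0, -0.01, -0.02, 0.03, 0.6], [0, 0, 0, -0.01, -0.02, 0.03, 0.6], [0, 0, 0, 0, 0, 0, 0.6], [0, 0, 0, 0, 0, 0, 0.6], [0, 0, 0, 0, 0, 0, 0.6]],
  ],
)

```text
clock: 19.7
tool_pos: [0.4621, -0.3429, 0.2767]
eef_rot: [0.542, 0.792, 0.187, 0.211]
contact_force: [-0.7, 1.1, -0.5]
opening: 0.599
```

```bash
python3 - <<'E'
from h import *
from plant import r
import cv2
s=r.get_state();print(s["clock"],s["tool_pos"],s["contact_force"],s["qd"].round(2))
p=r.snapshot("top");q=r.snapshot("scene")
for n in("small_bottle","cup"): print(n,[([round(v) for v in d["centre"]],round(d["score"],2)) for c in(p,q) for d in r.find_in(c,n)])
A=[cv2.imread(f"pics/{n}0.png") for n in("top","scene")]
for a,b,(y,x) in((A[0],p,(195,213)),(A[0],p,(295,305)),(A[1],q,(256,268)),(A[1],q,(196,299))):
    w=15;print((y,x),"diff",np.abs(a[y-w:y+w,x-w:x+w,::-1].astype(int)-b["frame"][y-w:y+w,x-w:x+w]).mean().round(1))
a=p["frame"][120:360,160:500,::-1];b=q["frame"][150:390,180:520,::-1]
cv2.imwrite("pics/g7.png",cv2.resize(np.hstack([a,b]),None,fx=1.17,fy=1.17,interpolation=2))
E
```

```text
19.7 [ 0.46205301 -0.34293279  0.27674604] [-0.72403541  1.05716887 -0.50261302] [-0.03 -0.01  0.02  0.02  0.01 -0.02 -0.02]
small_bottle [([295, 306], 0.7), ([255, 266], 0.81)]
cup [([196, 300], 0.73)]
(195, 213) diff 2.3
(295, 305) diff 1.8
(256, 268) diff 17.1
(196, 299) diff 16.9
```

View pics/g7.png

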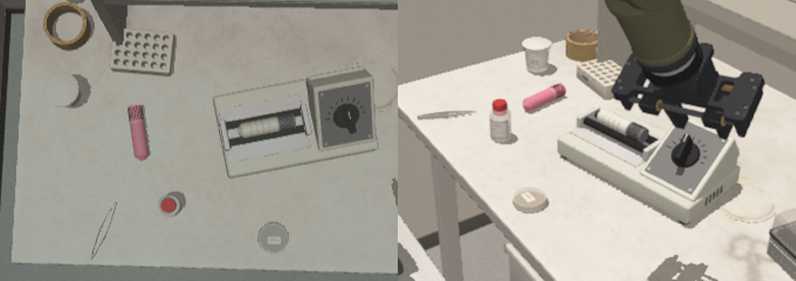

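The tube sits in the groove, the dial points to the fourth click, and the bottle and cup are at their original pixels (the scene-view differences come from lighting and shadow). The gripper is clear of everything. Handing in.

```bash
python3 -c "
from plant import r
print(r.finish_job())"
```

```text
the job is handed in; nothing more can be done
None
```

The tube is lying in the groove, released, and the dial is resting in the fourth click. I handed the job in at about 20 s of the 59 s; no verdict was reported.

**What I did:** I picked the pale tube with the grey cap (not the pink one), laid it in the groove and let go. I gripped the dial bar along its sloping axis and wound it back about 40° to the stop. At the stop the bar pushed the pads slightly open (opening 0.136 → 0.146). I then turned it clockwise, let go with the tool at 80.9°, and backed away.

**Last checks that agreed:**
- **Dial:** the pointer line in the top view was within about 1 px of the 80° prediction.
- **Tube:** both ends were within about 1.5 px of where they should be in the groove.
- **Bottle and cup:** both were still at their starting pixels.
- **Robot:** clear of everything, force reading about 1 N.

**What failed or disagreed:**
- **Wrist limits:** my first approach to the dial ran two wrist joints to their limits. I fitted the arm's kinematics from the logged poses and came in from the other wrist side.
- **Force spike:** one reading showed 28 N sideways during the retreat from the dial. I do not know the cause; it was gone at the next reading and nothing had moved.
- **Missed detections:** the network missed the bottle once in the top view and found it again in the last check. In that last check it missed the cup in the top view, but the image patch there was unchanged.

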